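# Seat a plaster mould in the V of a centring fixture

### The arm

A 6-joint arm with a two-finger parallel gripper is mounted at the origin on the work surface. World frame = base frame: x ahead of the robot, y to its left, z up, the work surface at z = 0. Lengths are in m, angles in rad, forces in N, time in s.
With the tool pointing down it reaches from about 0.375 to 0.9 m from the base axis. Payload 3.1 kg.
Tool frame: the origin (TCP) lies at the very end of the fingers, on their centre line; the grasp point (between the pads) lies 19 mm behind it; z points along the fingers, y is the line along which they close (so a half turn about z gives the same grasp; the last joint's range is limited). The gripper opens to 85 mm and grips with 20 to 120 N. Pads are 22 mm wide; open, the fingers measure 114 mm over their backs; the gripper's body (76 mm by 85 mm) begins 54 mm behind the grasp point. The pads swing forward as they close: fully open they stand 13 mm farther back than shut.
Start: joints at [-1.468, 0.527, 1.433, -0, 1.181, -0.178], TCP at [0.173, -0.6, 0.231] pointing down, gripper open.
Joint ranges: [-3.08, 3.08], [-0.75, 2.2], [0.22, 2.44], [-1.43, 4.57], [0, 2.65], [-2.85, 2.85]. Speed limits (rad/s): [2.79, 2.79, 3.14, 3.14, 3.14, 3.14].

### API

Orientations are given as a unit quaternion [x, y, z, w].
In Python, from station import manip gives the robot as it stands.
- The arm moves only by the shell command python3 -m handwheel 'ROWS' [FORCE]. ROWS is JSON, a list of rows, each a list of 7 numbers: the shift along the world's x, y, z in mm, then the turn, a rotation vector about the world's x, y, z in degrees, then the opening, from 0 (shut) to 1 (fully open). A call has exactly 10 rows; each row shifts and turns the commanded pose from where the row before left it; what a row does not reach is not made up. A row lasts 1/8 s, in which the tool goes at most 62.5 mm and 10.7 degrees, less where a joint would pass 70% of its speed; a pose out of reach is approached as far as the arm can. A call is refused whole if a number of a shift passes 62.5 or a number of a turn 10.7, either way. A call with a gripper value outside its range is refused whole. The fingers move at their own pace and stop on an object; FORCE is the grip in N (left out, the last holds). Time passes only in rows, so rows that do not move let the fingers close, or fill a call up. It gives the time, the measured TCP pose, the force, the opening and the grip force at its end, in the units of the state.
- manip.sense(): the state, without advancing time (a new reading comes with each control period).
- manip.snapshot(name): name is "side" or "top" or "wrist"; returns the picture (480x640x3 uint8, red, green, blue); there is no depth.
- manip.get_calibration(name): a dict with "K" (3x3 intrinsics, pixels), "rvec" (rotation vector, rad) and "tvec" (3), from world to camera coordinates, as OpenCV has them. Camera axes: x right, y down, z forward; pixel columns grow to the right and rows downward; lengths in m; the calibration is good to about 2 mm. A picture is of the moment at which its call begins: read the wrist's pose just before it. get_calibration takes no time and is no camera call; for the wrist camera it gives the pose at the moment of the call.
- manip.sign_off(): hands the job in; it is judged then, once.
The state is a dict: "t": time; "q": joint angles; "qd": joint speeds; "tau": joint torques, N m; "tcp_pos": TCP position; "tool_rot": TCP orientation; "force": force on the tool from outside, world axes, zero at the start; "ft_torque": the same for the moment, N m; "finger_gap": opening from 0.0 (shut) to 1.0 (fully open); "gripper_force": force on a finger pad.
Only numpy, scipy, OpenCV 4.12 (cv2) and the standard library are available. Lean on these libraries where they do the work, as an engineer would, in place of code of your own. Each camera call takes 0.05 s, during which the arm holds its last target. There are 200 camera calls.

### The job

Take the biggest round plaster mould off the soldering board, set it down flat on the steel bed of the centring fixture in front of the open mouth of its two converging guides, and let go of it. Then push it along the bed between the guides, driving the knock-out plunger back ahead of it, until it is fully home against both guides, and lean on it there for a second with a steady push of about 15 N: the plaster chips above 20 N. Leave it seated flat between the guides, and leave the other two moulds where they stand.

Things in the scene. Friction and masses are not known exactly. Their poses are not given: they have to be found in the camera images.
- mould_mid (a point): centre (half-way up) of the mould to seat: a loose plaster disc, 60 mm diameter, 34 mm high, with a round brass rosette on its flat top, 0.11 to 0.22 kg, the largest of the three moulds on the board; z axis up
- mould: the same mould, origin at the centre of its underside, 17 mm below its centre; smooth sealed plaster, rather slippery (friction about 0.35 on everything); chips when it is pushed into the guides with over 20 N. Pushed off the middle line, it can hang on one guide: a sideways force on the fingers tells; give way to it
- nest: centring fixture, fixed; origin on the bench. x: horizontal, the push direction, into the V; y across; z up. Bed: x -150 to +85 mm, 140 mm wide, top at z 6 mm: a mould standing on it has its centre at z 23 mm. The V is centred on the x axis, but its guides are clamped somewhere along the bed: a mould pressed home has its centre at y 0 and x anywhere from -15 to +15 mm, to be found by feel
- mouth (a point): point on the bed's top (fixture x -62 mm, y 0), in front of the guides' open mouth, to set the mould on; room here for open fingers on both y sides. Axes as the fixture's. The guides are two rigid steel bars, tops 28 mm above the bench, each at 40 degrees to the x axis, 109 mm apart at the mouth, which begins 20 mm before the centre of a mould that is home
- plunger (a joint): travel of the brass knock-out plunger that lies in the V, carried by the guides, in m, 0 to 0.026, starts at 0 to 0.008, grows as it is pushed to the fixture's +x. Its face (22 mm wide, 16 mm high) meets the mould 12 to 20 mm before home, 10.5 to 26.5 mm above the bench. No spring: it drags with about 3 N and stays where left; a mould that is home has it at 0.020, short of its end stop
- board: soldering board, fixed, grey slab 160 x 200 x 14 mm on which the moulds stand; origin at the centre of its underside, x along the 160 mm side
- small_mould: small round plaster mould, 40 mm diameter, 22 mm high, on the board; origin at the centre of its underside; leave alone
- trefoil: three-lobed plaster mould, about 54 mm across, 16 mm high, on the board; origin at its underside; leave alone
There are look-alikes about, which are no part of the job. Leave any black or green look-alike of the mould alone.

How it is judged:
On the way, in this order (a step that is already met when the one before it is completed fails the run):
1. the mould stands flat on the bed in front of the guides, let go (x of mould_mid in the frame of nest between -0.115 and -0.04 m and y of mould_mid in the frame of nest between -0.035 and 0.035 m and z of mould_mid in the frame of nest between 0.0205 and 0.0255 m and angle between mould_mid's own z axis and vertical below 0.06 rad and contact force between mould and the fingers below 0.05 N), for 0.1 s.
2. the mould is home, centred, and pressed into the guides with over 11 N for 0.3 s (value of joint plunger above 0.018 m and y of mould_mid in the frame of nest between -0.002 and 0.002 m and contact force between mould and nest above 11 N), for 0.3 s.
At the end, for the whole second after the job is handed in: The mould rests flat on the bed between the guides, let go and still, its centre within 2 mm of the fixture's middle line and within 17.5 mm of its origin along x, with the plunger pushed back to over 18 mm (within 2 mm of home) (x of mould_mid in the frame of nest between -0.0175 and 0.0175 m and y of mould_mid in the frame of nest between -0.002 and 0.002 m and z of mould_mid in the frame of nest between 0.0205 and 0.0255 m and angle between mould_mid's own z axis and vertical below 0.06 rad and value of joint plunger above 0.018 m and contact force between mould and the fingers below 0.05 N and linear speed of mould below 0.005 m/s); the robot touches nothing.
It fails at once if the mould chips: between the guides it is pressed on the fixture with over 27 N (contact force between mould and nest above 27 N and x of mould_mid in the frame of nest between -0.04 and 0.03 m and y of mould_mid in the frame of nest between -0.05 and 0.05 m).
It fails at once if the mould is tipped over (angle between mould_mid's own z axis and vertical above 0.6 rad).
It fails at once if one of the other two moulds is shifted by more than 15 mm (distance of any of small_mould, trefoil from where it was at the start of the episode above 0.015 m).
It also fails if it takes over 69 s, if anything falls off the work surface, if the arm or the gripper's body presses on something with over 40 N, if the wrist force passes 120 N, or if a joint passes its speed limit or range.

## Working session

There is one attempt and no reset: what is moved stays moved. The work goes in short steps, Python scripts to look and compute and a shell command to move; the robot and the scene stay as the last step left them, time stands still between calls to the robot, and variables do not carry over. Pictures are saved under pics/ and viewed, at most 10 in all, crops included, and the job is handed in when it is done.

```bash
mkdir -p pics; cat > h.py <<'E'
import numpy as np,cv2
from station import manip
def cal(n):
    c=manip.get_calibration(n);return np.array(c["K"],float),cv2.Rodrigues(np.array(c["rvec"],float))[0],np.array(c["tvec"],float).ravel()
def ray(c,u,v,z):
    K,R,t=c;d=R.T@np.linalg.solve(K,[u,v,1.]);o=-R.T@t
    return o+d*(z-o[2])/d[2]
def proj(c,P):
    K,R,t=c;p=K@(R@np.array(P,float)+t);return p[:2]/p[2]
def snap(n,f):
    c=cal(n);im=cv2.cvtColor(np.array(manip.snapshot(n)),cv2.COLOR_RGB2BGR);cv2.imwrite(f"pics/{f}.png",im);return c,im
E
python3 - <<'E'
from h import *
for n in("top","side"):
    c,im=snap(n,n+"0");print(n,(-c[1].T@c[2]).round(3),c[0][0,0])
s=manip.sense();print(s["t"],s["tcp_pos"],s["tool_rot"],s["force"],s["finger_gap"])
E
```

```text
top [ 0.611 -0.022  0.819] 479.14613541555457
side [0.426 0.656 0.699] 577.5884163380376
0.1 [ 0.17318775 -0.59984888  0.23042027] [ 9.90158513e-01  1.39946858e-01  6.03145744e-05 -9.95872856e-04] [-0.72793512  0.07394399 -0.41679183] 1.0007379250051356
```

View pics/top0.png

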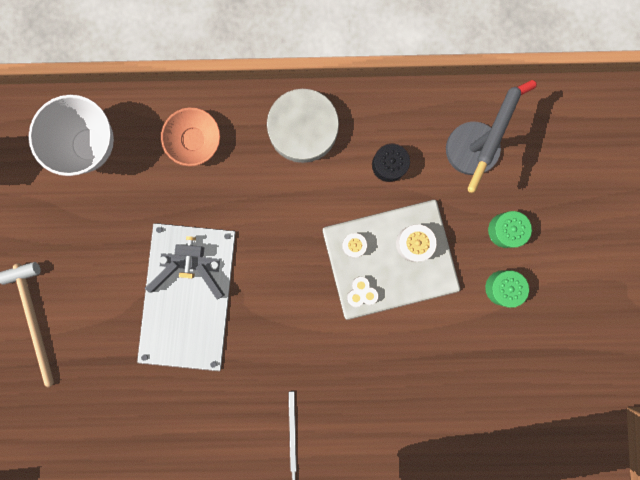

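View pics/side0.png

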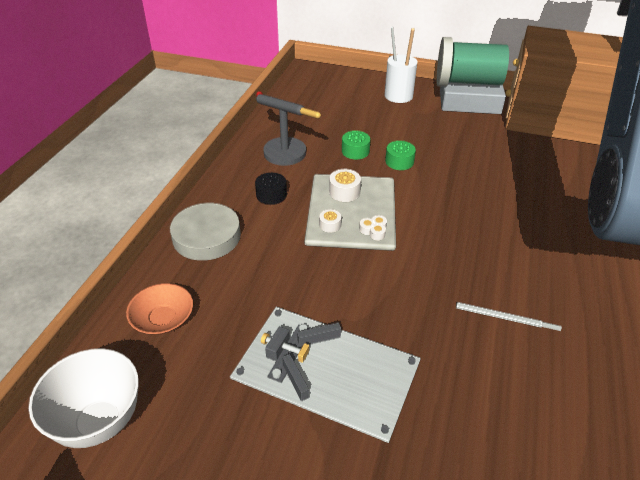

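The top view (world +x up) shows these candidates for the mould:
- large white disc with rosette at (417,243)
- small mould at (355,245)
- trefoil at (362,293)
- green look-alikes at (513,229) and (508,289)
- black look-alike at (391,162)
- grey disc at (303,125)

I choose (417,243). The bed corners are near (153,224), (236,231), (220,370) and (138,362), and the V opens downward in the image.

```bash
python3 - <<'E'
from h import *
im=cv2.imread("pics/top0.png");c=cal("top");s=cv2.imread("pics/side0.png");cs=cal("side")
hsv=cv2.cvtColor(im,cv2.COLOR_BGR2HSV)
# bed: fixture rectangle
m=((hsv[...,1]<40)&(hsv[...,2]>90)).astype(np.uint8)*255
m[:210]=0;m[:,:120]=0;m[:,260:]=0;m[380:]=0
m=cv2.morphologyEx(m,cv2.MORPH_CLOSE,np.ones((15,15)))
k=max(cv2.findContours(m,0,1)[0],key=cv2.contourArea)
r=cv2.minAreaRect(cv2.convexHull(k));b=cv2.boxPoints(r)
q=cv2.approxPolyDP(cv2.convexHull(k),8,True)[:,0]
print("corners",q.tolist())
W=np.array([ray(c,u,v,.006) for u,v in q]);print(W.round(4))
print("sides",[np.linalg.norm(W[i]-W[i-1]).round(4) for i in range(len(W))])
# mould: white
def white(im,hsv,x0,x1,y0,y1,c,cmy):
    w=((im.min(2)>225)).astype(np.uint8)*255
    M=np.zeros_like(w);M[y0:y1,x0:x1]=w[y0:y1,x0:x1]
    M=cv2.morphologyEx(M,cv2.MORPH_CLOSE,np.ones((9,9)))
    k=max(cv2.findContours(M,0,1)[0],key=cv2.contourArea)
    return cv2.minEnclosingCircle(k),cv2.boundingRect(k)
print(white(im,hsv,385,450,215,275,c,0))
# rosettes (gold)
for nm,I,C in(("top",im,c),("side",s,cs)):
    h=cv2.cvtColor(I,cv2.COLOR_BGR2HSV)
    g=cv2.inRange(h,(12,90,120),(30,255,255));g=cv2.morphologyEx(g,cv2.MORPH_CLOSE,np.ones((5,5)))
    n,_,st,ce=cv2.connectedComponentsWithStats(g)
    for i in range(1,n):
        if st[i,4]>25: print(nm,ce[i].round(1),st[i,2:],"z.048",ray(C,*ce[i],.048)[:2].round(4),"z.036",ray(C,*ce[i],.036)[:2].round(4))
d=np.hstack([cv2.resize(im[210:310,340:540],(800,400))]);cv2.imwrite("pics/crop.png",d)
cv2.imwrite("pics/nest.png",cv2.resize(im[215:375,125:245],(600,800))[:600])
E
```

```text
corners [[153, 224], [234, 231], [219, 370], [137, 361]]
[[0.6771 0.2479 0.006 ]
 [0.6624 0.1099 0.006 ]
 [0.4297 0.1376 0.006 ]
 [0.4471 0.2752 0.006 ]]
sides [np.float64(0.2316), np.float64(0.1387), np.float64(0.2343), np.float64(0.1386)]
(((415.6025695800781, 242.5), 19.91266632080078), (396, 225, 40, 37))
top [320.5  62.8] [ 640   25 7391] z.048 [ 0.9338 -0.042 ] z.036 [ 0.9388 -0.0423]
top [209.5 132.7] [ 19  36 405] z.048 [0.8212 0.1414] z.036 [0.8245 0.1439]
top [476.2 177.4] [ 20  33 303] z.048 [ 0.7388 -0.2901] z.036 [ 0.7408 -0.2943]
top [417.7 242.7] [ 23  22 396] z.048 [ 0.635  -0.1921] z.036 [ 0.6354 -0.1948]
top [354.7 244.9] [ 14  13 140] z.048 [ 0.6335 -0.0909] z.036 [ 0.6339 -0.092 ]
top [185.7 274.8] [14  5 61] z.048 [0.5907 0.1815] z.036 [0.5904 0.1847]
top [ 32.9 333.3] [ 34 109 705] z.048 [0.5024 0.4264] z.036 [0.5007 0.4334]
top [360.8 285.1] [ 7  7 40] z.048 [ 0.569 -0.099] z.036 [ 0.5683 -0.1003]
top [369.5 295.9] [ 8  7 41] z.048 [ 0.5515 -0.1125] z.036 [ 0.5506 -0.1139]
top [355.8 297.9] [ 7  7 40] z.048 [ 0.5487 -0.0905] z.036 [ 0.5477 -0.0916]
top [634.3 4
[... 471 characters left out ...]
de [425.1  67.7] [ 21  22 345] z.048 [ 0.5725 -0.6868] z.036 [ 0.5752 -0.7115]
side [310.2 112.3] [ 21  11 139] z.048 [ 0.7752 -0.3964] z.036 [ 0.7817 -0.4158]
side [344.7 177.3] [ 20  16 196] z.048 [ 0.6399 -0.192 ] z.036 [ 0.6438 -0.2076]
side [329.9 215.4] [13  9 90] z.048 [ 0.6344 -0.0779] z.036 [ 0.6383 -0.0914]
side [377.9 223.9] [ 9 14 75] z.048 [ 0.5501 -0.0817] z.036 [ 0.5524 -0.0953]
side [367.  222.1] [ 7  5 31] z.048 [ 0.5688 -0.0804] z.036 [ 0.5715 -0.094 ]
side [165.7 291.1] [ 29  14 253] z.048 [0.819 0.166] z.036 [0.8262 0.157 ]
side [264.2 338. ] [ 8 11 60] z.048 [0.6459 0.2023] z.036 [0.6499 0.1939]
side [303.1 352.2] [ 11  19 136] z.048 [0.5866 0.2086] z.036 [0.5895 0.2004]
```

View pics/crop.png

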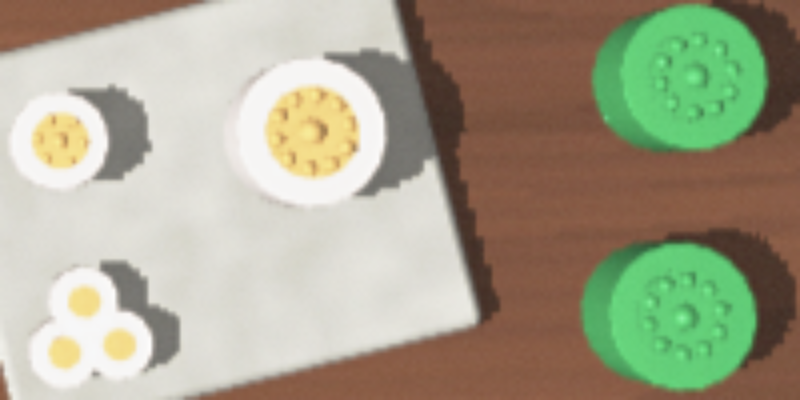

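The crop confirms it: large white disc with a gold rosette at full-image pixel (417.7, 242.7). Both views put it at about (0.637, -0.192). Moving there now.

```bash
python3 -m handwheel '[[0,30,30,0,0,0,1],[40,45,0,0,0,-2.9,1],[40,45,0,0,0,-2.9,1],[40,45,0,0,0,-2.9,1],[40,45,0,0,0,-2.9,1],[40,45,0,0,0,-2.9,1],[40,45,0,0,0,-2.9,1],[40,45,0,0,0,-2.9,1],[40,45,0,0,0,-2.6,1],[40,18,0,0,0,0,1]]' 40
python3 -m handwheel '[[25,0,-10,0,0,0,1],[25,0,-20,0,0,0,1],[25,0,-30,0,0,0,1],[25,0,-30,0,0,0,1],[0,0,-20,0,0,0,1],[0,0,0,0,0,0,1],[0,0,0,0,0,0,1],[0,0,0,0,0,0,1],[0,0,0,0,0,0,1],[0,0,0,0,0,0,1]]'
python3 - <<'E'
from h import *
c,im=snap("wrist","w1");s=manip.sense();print(s["tcp_pos"],s["tool_rot"],s["force"],s["q"])
h=cv2.cvtColor(im,cv2.COLOR_BGR2HSV)
g=cv2.inRange(h,(12,90,120),(30,255,255));g=cv2.morphologyEx(g,cv2.MORPH_CLOSE,np.ones((9,9)))
n,_,st,ce=cv2.connectedComponentsWithStats(g)
for i in range(1,n):
    if st[i,4]>150: print(ce[i],st[i],ray(c,*ce[i],.048))
print("expect px",proj(c,[.637,-.192,.048]))
E
```

```text
t: 1.35
tcp_pos: [0.5337, -0.1894, 0.261]
tool_rot: [0.998, -0.058, -0.001, -0.001]
force: [-0.2, -0.2, -0.3]
finger_gap: 1.003
gripper_force: 0.0
t: 2.6
tcp_pos: [0.6334, -0.1926, 0.152]
tool_rot: [0.998, -0.059, 0.0, 0.0]
force: [0.4, 0.9, 0.3]
finger_gap: 0.998
gripper_force: 0.0
[ 0.63330782 -0.19260117  0.15181903] [ 9.98230614e-01 -5.94600844e-02  3.47789401e-04  1.35552535e-04] [-0.53448255 -1.13718323 -0.36106462] [-4.63725874e-01  6.66137237e-01  1.40483917e+00  2.77308268e-05
  1.06987010e+00  1.22604751e+00]
[449.19905213  58.11642283] [ 269    0  284  122 4853] [ 0.74498138 -0.29101116  0.048     ]
[597.15508021  26.09090909] [579  21  45  13 187] [ 0.75234411 -0.38332101  0.048     ]
[154.6547619   28.56547619] [139  24  34  11 168] [ 0.78342803 -0.10758992  0.048     ]
[357.77171362  46.0592723 ] [ 324   26   85   43 1704] [ 0.7587403  -0.23332533  0.048     ]
[121.99218492  93.86868465] [   0   51  264   82 9085] [ 0.74883518 -0.07660509  0.048     ]
[336.98143236  97.61803714] [288  90 102  15 377] [ 0.72996461 -0.21707479  0.048     ]
[134.88698363 173.51519875] [   
[... 300 characters left out ...]
] [ 0.60555421 -0.39766808  0.048     ]
[189.97838617 243.98126801] [175 230  31  29 694] [ 0.64187267 -0.09784854  0.048     ]
[ 25.42613636 282.79261364] [  0 270  89  39 704] [0.62599203 0.03517975 0.048     ]
[460.66938776 306.16326531] [447 297  32  23 245] [ 0.56637708 -0.29831672  0.048     ]
[334.51567869 336.74828179] [ 208  298  214   76 4656] [ 0.55070613 -0.19661131  0.048     ]
[221.64238411 314.19205298] [216 307  13  15 151] [ 0.58158832 -0.10971779  0.048     ]
[239.875      330.52272727] [233 324  15  14 176] [ 0.56538754 -0.12140658  0.048     ]
[ 99.67098293 343.49852855] [  38  331  120   26 1699] [ 0.56701124 -0.00559464  0.048     ]
expect px [316.15199112 235.97733426]
```

View pics/w1.png

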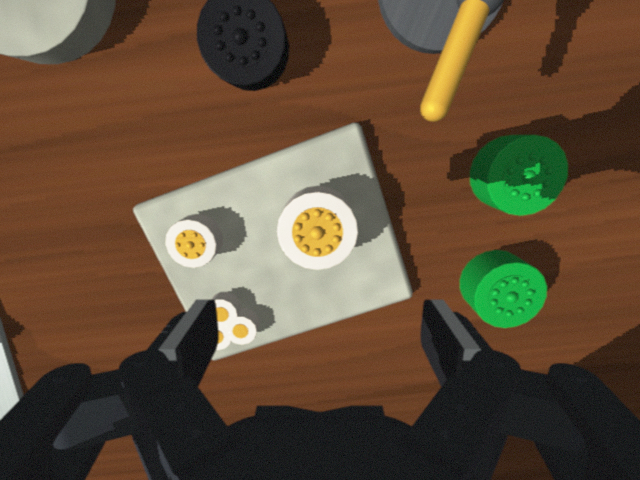

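The wrist view shows the white mould's rosette at (317,232), between the open fingers and clear of its neighbours. It sits at about (0.638, -0.1925). Descending to grasp.

```bash
python3 -m handwheel '[[5,0,-25,0,0,0,1],[0,0,-30,0,0,0,1],[0,0,-30,0,0,0,1],[0,0,-25,0,0,0,1],[0,0,-15,0,0,0,1],[0,0,-10,0,0,0,1],[0,0,-4,0,0,0,1],[0,0,0,0,0,0,1],[0,0,0,0,0,0,1],[0,0,0,0,0,0,1]]' 40
python3 -m handwheel '[[0,0,0,0,0,0,0.4],[0,0,0,0,0,0,0.4],[0,0,0,0,0,0,0.4],[0,0,0,0,0,0,0.4],[0,0,0,0,0,0,0.4],[0,0,0,0,0,0,0.4],[0,0,0,0,0,0,0.4],[0,0,0,0,0,0,0.4],[0,0,0,0,0,0,0.4],[0,0,0,0,0,0,0.4]]' 40
```

```text
t: 3.9
tcp_pos: [0.6386, -0.1927, 0.013]
tool_rot: [0.998, -0.059, 0.001, 0.0]
force: [-0.3, -1.5, 0.9]
finger_gap: 0.997
gripper_force: 0.0
t: 5.15
tcp_pos: [0.6385, -0.1927, 0.0127]
tool_rot: [0.998, -0.059, 0.0, 0.0]
force: [-0.2, 0.6, 6.1]
finger_gap: 0.691
gripper_force: 43.5
```

```bash
python3 -m handwheel '[[0,0,5,0,0,0,0.4],[0,0,15,0,0,0,0.4],[0,0,30,0,0,0,0.4],[0,0,30,0,0,0,0.4],[0,0,30,0,0,0,0.4],[0,0,20,0,0,0,0.4],[0,20,0,0,0,0,0.4],[-5,35,0,0,0,0,0.4],[-10,35,0,0,0,0,0.4],[-10,35,0,0,0,0,0.4]]'
python3 -m handwheel '[[-15,40,0,0,0,0,0.4],[-15,40,0,0,0,0,0.4],[-15,40,0,0,0,0,0.4],[-15,40,0,0,0,0,0.4],[-15,40,0,0,0,0,0.4],[-15,40,0,0,0,0,0.4],[0,20,0,0,0,0,0.4],[0,4,0,0,0,0,0.4],[0,0,0,0,0,0,0.4],[0,0,0,0,0,0,0.4]]'
python3 - <<'E'
from h import *
c,im=snap("wrist","w2");s=manip.sense();print(s["tcp_pos"],s["tool_rot"],s["force"],s["finger_gap"])
O=np.array([.5864,.1888]);a=np.array([.9930,-.118])
b=np.array([.118,.9930])
for x,y in((85,70),(85,-70),(-150,70),(-150,-70),(0,0),(-62,0)):
    P=O+a*x/1e3+b*y/1e3;print((x,y),proj(c,[*P,.006]).round(1))
E
```

```text
t: 6.4
tcp_pos: [0.6114, -0.0646, 0.1409]
tool_rot: [0.998, -0.059, -0.002, -0.001]
force: [0.4, -0.5, -1.2]
finger_gap: 0.691
gripper_force: 43.6
t: 7.65
tcp_pos: [0.5237, 0.1954, 0.1422]
tool_rot: [0.998, -0.06, -0.0, 0.0]
force: [0.1, -0.8, -1.8]
finger_gap: 0.692
gripper_force: 43.6
[0.52364471 0.19536204 0.1421931 ] [ 9.98181165e-01 -6.02855307e-02 -5.38893361e-05  1.17664446e-04] [ 0.13543066 -0.78215774 -2.52523685] 0.693057626956168
(85, 70) [217.3  27.3]
(85, -70) [415.   27.2]
(-150, 70) [239.6 322. ]
(-150, -70) [394.3 321.8]
(0, 0) [316.5 151. ]
(-62, 0) [316.7 227.9]
```

View pics/w2.png

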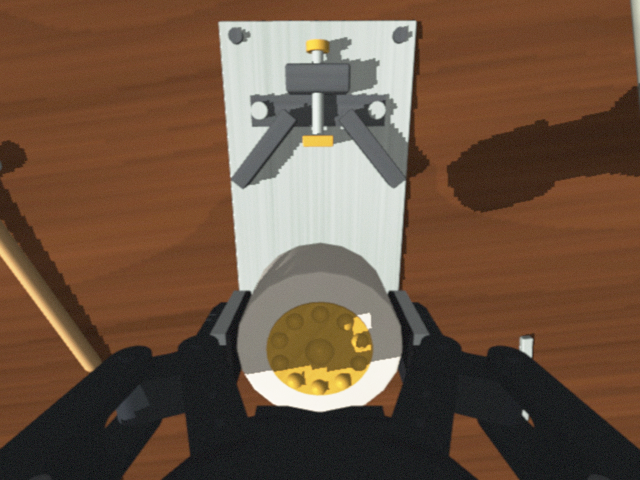

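The wrist view shows the held mould around (319,350). The bed's far corners are at (219,22) and (417,21), the guide mouth ends at about (235,185) and (402,185), and the plunger at (318,140). The mould is on the middle line and aligned, so I'm lowering it.

```bash
python3 -m handwheel '[[2,0,-20,0,0,0,0.4],[0,0,-30,0,0,0,0.4],[0,0,-30,0,0,0,0.4],[0,0,-25,0,0,0,0.4],[0,0,-15,0,0,0,0.4],[0,0,-10,0,0,0,0.4],[0,0,-5,0,0,0,0.4],[0,0,-1,0,0,0,0.4],[0,0,0,0,0,0,0.4],[0,0,0,0,0,0,0.4]]'
python3 -m handwheel '[[0,0,-0.5,0,0,0,0.4],[0,0,-0.5,0,0,0,0.4],[0,0,0,0,0,0,0.4],[0,0,0,0,0,0,0.4],[0,0,0,0,0,0,0.4],[0,0,0,0,0,0,0.4],[0,0,0,0,0,0,0.4],[0,0,0,0,0,0,0.4],[0,0,0,0,0,0,0.4],[0,0,0,0,0,0,0.4]]'
```

```text
t: 8.95
tcp_pos: [0.5256, 0.1966, 0.0069]
tool_rot: [0.998, -0.059, 0.001, -0.0]
force: [0.6, -0.1, -1.7]
finger_gap: 0.692
gripper_force: 43.6
t: 10.2
tcp_pos: [0.5252, 0.1965, 0.0053]
tool_rot: [0.998, -0.059, 0.0, -0.0]
force: [-0.4, -0.5, -1.4]
finger_gap: 0.693
gripper_force: 43.6
```

```bash
python3 -m handwheel '[[0,0,-0.5,0,0,0,0.4],[0,0,0,0,0,0,0.4],[0,0,-0.3,0,0,0,0.4],[0,0,0,0,0,0,0.4],[0,0,0,0,0,0,0.4],[0,0,0,0,0,0,0.4],[0,0,0,0,0,0,0.4],[0,0,0,0,0,0,0.4],[0,0,0,0,0,0,0.4],[0,0,0,0,0,0,0.4]]'
```

```text
t: 11.45
tcp_pos: [0.5252, 0.1965, 0.0047]
tool_rot: [0.998, -0.059, 0.0, -0.0]
force: [-0.8, -0.7, 4.7]
finger_gap: 0.691
gripper_force: 44.0
```

Contact with the bed is felt, so I'm releasing and rising.

```bash
python3 -m handwheel '[[0,0,0,0,0,0,0.75],[0,0,0,0,0,0,0.85],[0,0,0,0,0,0,1],[0,0,0,0,0,0,1],[0,0,0,0,0,0,1],[0,0,0,0,0,0,1],[0,0,0,0,0,0,1],[0,0,0,0,0,0,1],[0,0,0,0,0,0,1],[0,0,0,0,0,0,1]]'
python3 -m handwheel '[[0,0,10,0,0,0,1],[0,0,25,0,0,0,1],[0,0,25,0,0,0,1],[-15,2,30,0,0,0,1],[-30,4,20,0,0,0,1],[-30,4,0,0,0,0,1],[0,0,0,0,0,0,1],[0,0,0,0,0,0,1],[0,0,0,0,0,0,1],[0,0,0,0,0,0,1]]'
python3 - <<'E'
from h import *
c,im=snap("wrist","w3");s=manip.sense();print(s["tcp_pos"],s["tool_rot"],s["force"],s["finger_gap"])
snap("top","t3")
h=cv2.cvtColor(im,cv2.COLOR_BGR2HSV)
g=cv2.inRange(h,(18,110,120),(30,255,255));g=cv2.morphologyEx(g,cv2.MORPH_CLOSE,np.ones((9,9)))
n,_,st,ce=cv2.connectedComponentsWithStats(g)
for i in range(1,n):
    if st[i,4]>150 and 250<ce[i][0]<390: print(ce[i],st[i],ray(c,*ce[i],.040))
E
```

```text
t: 12.7
tcp_pos: [0.5252, 0.1965, 0.0045]
tool_rot: [0.998, -0.059, 0.0, 0.0]
force: [-0.0, -0.0, -0.1]
finger_gap: 0.999
gripper_force: 0.0
t: 13.95
tcp_pos: [0.4512, 0.2064, 0.1143]
tool_rot: [0.998, -0.06, 0.0, -0.0]
force: [-0.2, 0.1, -0.5]
finger_gap: 1.0
gripper_force: 0.0
[0.45090368 0.20637007 0.11425552] [ 9.98220616e-01 -5.96288378e-02  5.99040834e-05 -9.57547363e-06] [ 0.06143374 -0.11427504  0.2397739 ] 0.9993972461796055
[321.05359057  11.71382637] [302   0  39  25 933] [0.58938063 0.18785289 0.04      ]
[320.90675341 131.5814746 ] [ 290   99   63   66 3228] [0.52742712 0.1951781  0.04      ]
```

View pics/w3.png

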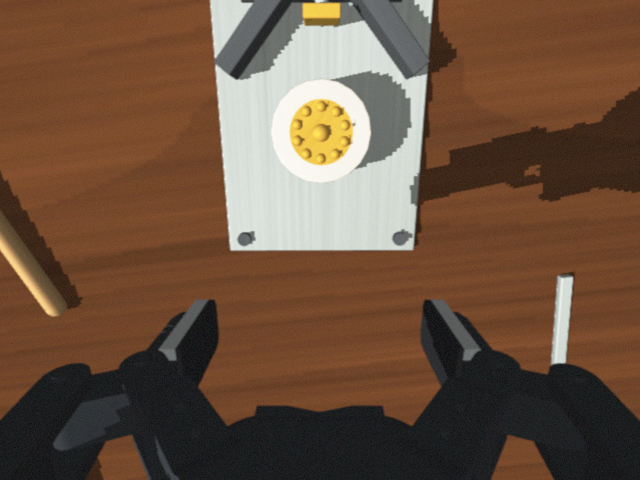

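The mould stands flat on the bed at (321,131), on the middle line. The plunger is at (321,14) and the inner guide ends are near (237,78) and (405,77). I'll estimate the travel to home and move in behind with the fingers shut.

```bash
python3 -m handwheel '[[10,-2,0,0,0,0,0],[10,-1,-15,0,0,0,0],[0,0,-20,0,0,0,0],[0,0,-20,0,0,0,0],[0,0,-20,0,0,0,0],[0,0,-15,0,0,0,0],[0,0,-10,0,0,0,0],[0,0,-4,0,0,0,0],[0,0,0,0,0,0,0],[0,0,0,0,0,0,0]]' 40
python3 - <<'E'
from h import *
# w3 wrist calibration now differs: rebuild from pose change (pure translation)
s=manip.sense();c=cal("wrist");d=s["tcp_pos"]-np.array([.45090,.20637,.11426])
K,R,t=c;c3=(K,R,-R@((-R.T@t)-d))
a=np.array([.993,-.118])
m=ray(c3,320.9,131.6,.040)
for p in((237,78),(405,77)):
    q=ray(c3,*p,.028);e=(q-m)[:2];print("ahead",a@e,"side",np.array([.118,.993])@e)
q=ray(c3,321,25,.0265);print("plunger face top ahead",a@(q-m)[:2],(np.array([.118,.993])@(q-m)[:2]))
print(m,s["tcp_pos"],s["force"],s["finger_gap"])
E
```

```text
t: 15.3
tcp_pos: [0.4706, 0.2036, 0.011]
tool_rot: [0.998, -0.059, 0.001, -0.0]
force: [-0.1, -0.8, 0.2]
finger_gap: 0.005
gripper_force: 0.0
ahead 0.030984183561256533 side 0.050727180839405125
ahead 0.031646478430132755 side -0.050774223342658596
plunger face top ahead 0.059637216874161646 2.4006869583466395e-05
[0.52720246 0.19524687 0.04      ] [0.47063885 0.20361186 0.01103321] [-0.05073717 -0.8311831   0.21060133] 0.0052790282644395725
```

```bash
python3 -m handwheel '[[5,-0.6,0,0,0,0,0],[5,-0.6,0,0,0,0,0],[3,-0.35,0,0,0,0,0],[4,-0.5,0,0,0,0,0],[4,-0.45,0,0,0,0,0],[4,-0.5,0,0,0,0,0],[4,-0.45,0,0,0,0,0],[4,-0.5,0,0,0,0,0],[4,-0.5,0,0,0,0,0],[2,-0.2,0,0,0,0,0]]'
python3 -m handwheel '[[1,-0.1,0,0,0,0,0],[1,-0.1,0,0,0,0,0],[1,-0.15,0,0,0,0,0],[1,-0.1,0,0,0,0,0],[1,-0.1,0,0,0,0,0],[1,-0.15,0,0,0,0,0],[1,-0.1,0,0,0,0,0],[1,-0.15,0,0,0,0,0],[1,-0.1,0,0,0,0,0],[1,-0.15,0,0,0,0,0]]'
```

```text
t: 16.55
tcp_pos: [0.5096, 0.1988, 0.0105]
tool_rot: [0.998, -0.059, 0.0, -0.0]
force: [-0.8, -0.1, 0.5]
finger_gap: -0.001
gripper_force: 0.5
t: 17.8
tcp_pos: [0.5187, 0.1977, 0.0105]
tool_rot: [0.998, -0.06, -0.001, 0.0]
force: [-3.5, 2.0, 1.7]
finger_gap: -0.002
gripper_force: 1.4
```

```bash
python3 -m handwheel '[[1,-0.1,0,0,0,0,0],[1,-0.1,0,0,0,0,0],[1,-0.1,0,0,0,0,0],[1,-0.1,0,0,0,0,0],[1,-0.1,0,0,0,0,0],[0.5,0,0,0,0,0,0],[0,0,0,0,0,0,0],[0,0,0,0,0,0,0],[0,0,0,0,0,0,0],[0,0,0,0,0,0,0]]'
```

```text
t: 19.05
tcp_pos: [0.5225, 0.197, 0.0104]
tool_rot: [0.998, -0.059, -0.002, 0.0]
force: [-4.9, 0.7, 3.6]
finger_gap: -0.003
gripper_force: 2.7
```

```bash
python3 - <<'E'
from h import *
c,im=snap("wrist","w4");snap("top","t4")
s=manip.sense();print(s["force"],s["tcp_pos"])
cv2.imwrite("pics/w4c.png",im[:400])
E
```

```text
[-5.57833999  0.21062891  3.00239811] [0.52247665 0.19697912 0.01039803]
```

View pics/w4c.png

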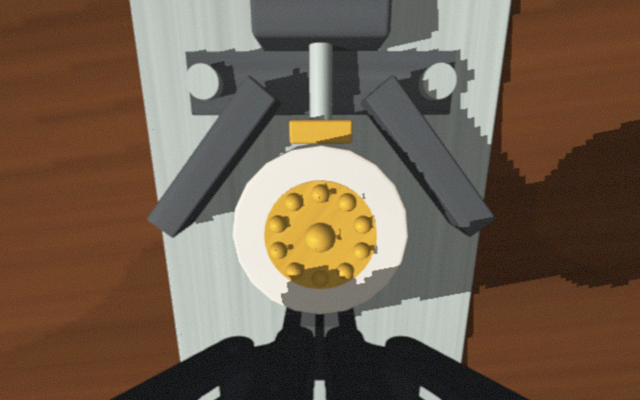

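The view shows the mould centred at (320,230) with its nose against the plunger (320,133), still short of the guides. Pushing on.

```bash
python3 -m handwheel '[[1,-0.1,0,0,0,0,0],[1,-0.1,0,0,0,0,0],[1,-0.15,0,0,0,0,0],[1,-0.1,0,0,0,0,0],[1,-0.15,0,0,0,0,0],[1,-0.1,0,0,0,0,0],[0,0,0,0,0,0,0],[0,0,0,0,0,0,0],[0,0,0,0,0,0,0],[0,0,0,0,0,0,0]]'
python3 -m handwheel '[[1,-0.1,0,0,0,0,0],[1,-0.15,0,0,0,0,0],[1,-0.1,0,0,0,0,0],[0,0,0,0,0,0,0],[0,0,0,0,0,0,0],[0,0,0,0,0,0,0],[0,0,0,0,0,0,0],[0,0,0,0,0,0,0],[0,0,0,0,0,0,0],[0,0,0,0,0,0,0]]'
```

```text
t: 20.4
tcp_pos: [0.5286, 0.1963, 0.0104]
tool_rot: [0.998, -0.059, -0.002, 0.0]
force: [-5.1, 0.3, 3.8]
finger_gap: -0.003
gripper_force: 2.5
t: 21.65
tcp_pos: [0.5316, 0.1959, 0.0103]
tool_rot: [0.998, -0.059, -0.002, 0.0]
force: [-5.0, 0.2, 3.1]
finger_gap: -0.003
gripper_force: 2.6
```

```bash
python3 -m handwheel '[[1,-0.1,0,0,0,0,0],[1,-0.15,0,0,0,0,0],[0,0,0,0,0,0,0],[0,0,0,0,0,0,0],[0,0,0,0,0,0,0],[0,0,0,0,0,0,0],[0,0,0,0,0,0,0],[0,0,0,0,0,0,0],[0,0,0,0,0,0,0],[0,0,0,0,0,0,0]]'
```

```text
t: 22.9
tcp_pos: [0.5337, 0.1957, 0.0103]
tool_rot: [0.998, -0.059, -0.002, 0.0]
force: [-5.6, 0.4, 1.6]
finger_gap: -0.001
gripper_force: 2.6
```

```bash
python3 -m handwheel '[[1,-0.1,0,0,0,0,0],[1,-0.15,0,0,0,0,0],[0,0,0,0,0,0,0],[0,0,0,0,0,0,0],[0,0,0,0,0,0,0],[0,0,0,0,0,0,0],[0,0,0,0,0,0,0],[0,0,0,0,0,0,0],[0,0,0,0,0,0,0],[0,0,0,0,0,0,0]]'
```

```text
t: 24.15
tcp_pos: [0.536, 0.1955, 0.0103]
tool_rot: [0.998, -0.059, -0.002, 0.0]
force: [-5.4, 0.8, 2.0]
finger_gap: -0.005
gripper_force: 2.6
```

```bash
python3 -m handwheel '[[1,-0.1,0,0,0,0,0],[1,-0.1,0,0,0,0,0],[0,0,0,0,0,0,0],[0,0,0,0,0,0,0],[0,0,0,0,0,0,0],[0,0,0,0,0,0,0],[0,0,0,0,0,0,0],[0,0,0,0,0,0,0],[0,0,0,0,0,0,0],[0,0,0,0,0,0,0]]'
```

```text
t: 25.4
tcp_pos: [0.5374, 0.1953, 0.0103]
tool_rot: [0.998, -0.059, -0.002, 0.0]
force: [-6.4, 0.4, 3.2]
finger_gap: 0.001
gripper_force: 3.1
```

```bash
python3 -m handwheel '[[0.5,-0.05,0,0,0,0,0],[0.5,-0.05,0,0,0,0,0],[0,0,0,0,0,0,0],[0,0,0,0,0,0,0],[0,0,0,0,0,0,0],[0,0,0,0,0,0,0],[0,0,0,0,0,0,0],[0,0,0,0,0,0,0],[0,0,0,0,0,0,0],[0,0,0,0,0,0,0]]'
```

```text
t: 26.65
tcp_pos: [0.5374, 0.1953, 0.0103]
tool_rot: [0.998, -0.059, -0.003, 0.001]
force: [-7.2, 1.5, 3.7]
finger_gap: 0.0
gripper_force: 3.8
```

```bash
python3 - <<'E'
from h import *
c,im=snap("wrist","w5");snap("top","t5")
s=manip.sense();print(s["force"],s["tcp_pos"])
cv2.imwrite("pics/w5c.png",cv2.resize(im[40:320,140:500],(720,560)))
E
```

```text
[-7.40874394  1.19206147  4.58117324] [0.53735524 0.1952626  0.01024558]
```

View pics/w5c.png

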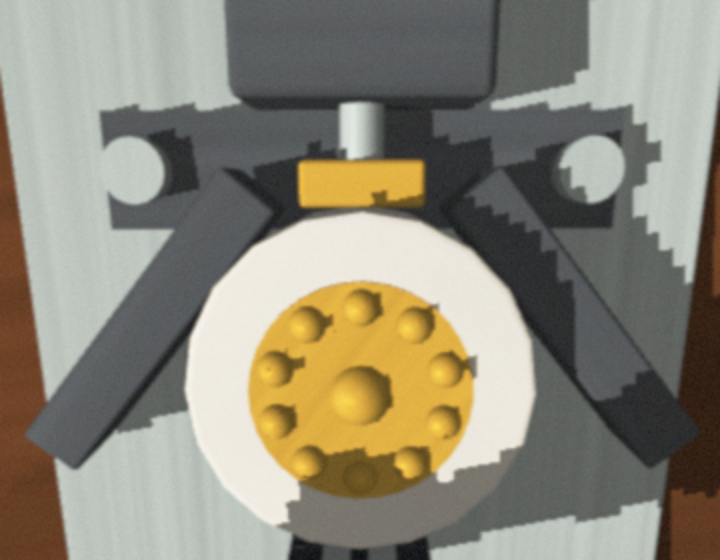

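The mould (centre 360, crop px) sits symmetrically between the guides, whose ends are at 75 and 650, with the plunger driven back. It no longer advances, so it is home. Building up the push.

```bash
python3 -m handwheel '[[0.5,-0.05,0,0,0,0,0],[0.5,-0.05,0,0,0,0,0],[0.5,-0.05,0,0,0,0,0],[0.5,-0.05,0,0,0,0,0],[0,0,0,0,0,0,0],[0,0,0,0,0,0,0],[0,0,0,0,0,0,0],[0,0,0,0,0,0,0],[0,0,0,0,0,0,0],[0,0,0,0,0,0,0]]'
```

```text
t: 28.0
tcp_pos: [0.5376, 0.1948, 0.0101]
tool_rot: [0.998, -0.059, -0.005, 0.001]
force: [-10.8, 0.6, 5.9]
finger_gap: 0.005
gripper_force: 5.0
```

```bash
python3 -m handwheel '[[0.5,-0.05,0,0,0,0,0],[0.5,-0.05,0,0,0,0,0],[0.5,-0.05,0,0,0,0,0],[0.5,-0.05,0,0,0,0,0],[0,0,0,0,0,0,0],[0,0,0,0,0,0,0],[0,0,0,0,0,0,0],[0,0,0,0,0,0,0],[0,0,0,0,0,0,0],[0,0,0,0,0,0,0]]'
```

```text
t: 29.25
tcp_pos: [0.5376, 0.1946, 0.0099]
tool_rot: [0.998, -0.059, -0.007, 0.001]
force: [-13.6, 1.1, 7.1]
finger_gap: 0.001
gripper_force: 6.3
```

```bash
python3 -m handwheel '[[0.5,-0.05,0,0,0,0,0],[0.5,-0.05,0,0,0,0,0],[0,0,0,0,0,0,0],[0,0,0,0,0,0,0],[0,0,0,0,0,0,0],[0,0,0,0,0,0,0],[0,0,0,0,0,0,0],[0,0,0,0,0,0,0],[0,0,0,0,0,0,0],[0,0,0,0,0,0,0]]'
```

```text
t: 30.5
tcp_pos: [0.5376, 0.1946, 0.0098]
tool_rot: [0.998, -0.059, -0.008, 0.001]
force: [-14.0, 2.0, 8.5]
finger_gap: -0.005
gripper_force: 7.1
```

```bash
python3 -m handwheel '[[0.4,-0.05,0,0,0,0,0],[0.4,-0.05,0,0,0,0,0],[0,0,0,0,0,0,0],[0,0,0,0,0,0,0],[0,0,0,0,0,0,0],[0,0,0,0,0,0,0],[0,0,0,0,0,0,0],[0,0,0,0,0,0,0],[0,0,0,0,0,0,0],[0,0,0,0,0,0,0]]'
python3 - <<'E'
from h import *
for i in range(2):
    snap("top","t6");print(manip.sense()["force"])
E
```

```text
t: 31.75
tcp_pos: [0.5376, 0.1945, 0.0097]
tool_rot: [0.998, -0.059, -0.009, 0.001]
force: [-14.5, 1.8, 8.2]
finger_gap: -0.006
gripper_force: 7.6
[-14.5448913    0.98099215   7.76908633]
[-14.43765065   1.51492699   8.04656646]
```

```bash
python3 -m handwheel '[[0.4,-0.05,0,0,0,0,0],[0.4,-0.05,0,0,0,0,0],[0,0,0,0,0,0,0],[0,0,0,0,0,0,0],[0,0,0,0,0,0,0],[0,0,0,0,0,0,0],[0,0,0,0,0,0,0],[0,0,0,0,0,0,0],[0,0,0,0,0,0,0],[0,0,0,0,0,0,0]]'
```

```text
t: 33.1
tcp_pos: [0.5375, 0.1945, 0.0096]
tool_rot: [0.998, -0.059, -0.01, 0.002]
force: [-16.8, 2.0, 8.6]
finger_gap: 0.003
gripper_force: 8.2
```

```bash
python3 -m handwheel '[[-2,0.25,0,0,0,0,0],[-3,0.35,0,0,0,0,0],[-4,0.5,0,0,0,0,0],[-8,0.95,0,0,0,0,0],[-10,1.2,0,0,0,0,0],[-10,1.2,10,0,0,0,0],[-10,1.2,25,0,0,0,0],[-10,1.2,30,0,0,0,0],[0,0,30,0,0,0,0],[0,0,0,0,0,0,0]]'
python3 - <<'E'
from h import *
c,im=snap("wrist","w7");s=manip.sense();print(s["force"],s["tcp_pos"],s["t"])
ct,it=snap("top","t7")
a=np.array([.993,-.118]);b=np.array([.118,.993])
for C,I,nm,bx in((c,im,"wrist",(250,390)),(ct,it,"top",(150,235))):
    h=cv2.cvtColor(I,cv2.COLOR_BGR2HSV);g=cv2.inRange(h,(18,110,120),(30,255,255));g=cv2.morphologyEx(g,cv2.MORPH_CLOSE,np.ones((5,5)))
    n,_,st,ce=cv2.connectedComponentsWithStats(g)
    for i in range(1,n):
        if st[i,4]>20 and bx[0]<ce[i][0]<bx[1]:
            p=ray(C,*ce[i],.04)[:2]-[.5864,.1888];print(nm,ce[i].round(1),st[i].tolist(),"nest@.04",(a@p).round(4),(b@p).round(4))
cv2.imwrite("pics/w7c.png",cv2.resize(im[:300,120:520],(800,600)))
E
```

```text
t: 34.35
tcp_pos: [0.4919, 0.202, 0.1083]
tool_rot: [0.998, -0.059, 0.003, -0.001]
force: [0.5, -0.5, 0.5]
finger_gap: 0.003
gripper_force: 0.0
[ 0.24913293  0.41118977 -1.15038218] [0.4909664  0.20172934 0.1069637 ] 34.4
wrist [322.4  48.9] [304, 43, 38, 14, 430] nest@.04 0.0251 -0.0006
wrist [323.  109.9] [291, 76, 65, 69, 3567] nest@.04 -0.0062 -0.0011
top [186.4 263.4] [180, 261, 14, 6, 60] nest@.04 0.0233 -0.0037
top [182.5 284.5] [172, 274, 21, 22, 304] nest@.04 -0.0112 -0.0013
```

View pics/w7c.png

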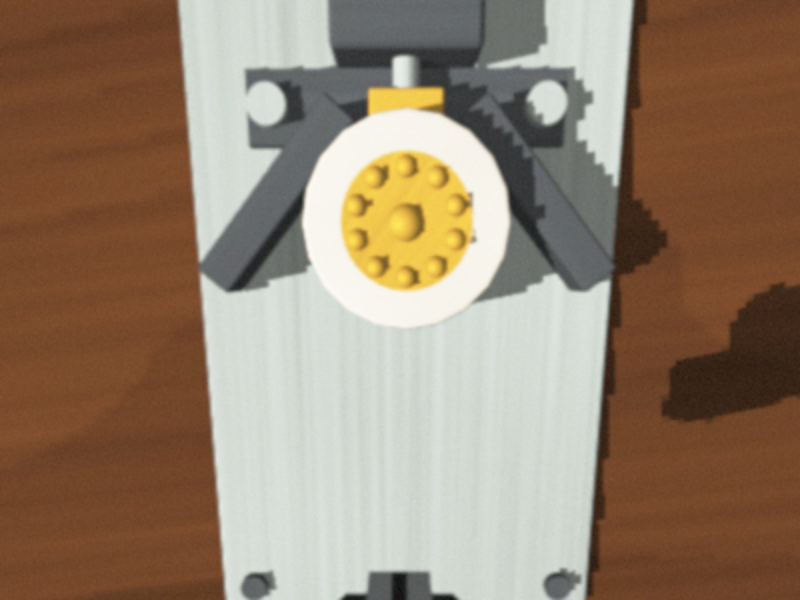

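The mould stands flat and symmetric between the guides: crop centre is (406,220), and the guide ends at 230 and 583 have their midpoint at 406. The plunger is back and the fingers are clear.

```bash
python3 -c "
from station import manip
print(manip.sign_off())"
```

```text
the job is handed in; nothing more can be done
None
```

The large mould is seated flat and centred between the guides with the plunger driven back, after a measured lean of about 14–17 N, and the job was handed in at 34 s; no verdict came back, and neither other mould was touched.

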